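# Find the packed cake tin by feel and slide it to the pick-up mat

### The job

Four closed cake tins that look alike stand on the bakery counter, and only one of them has a cake in it: feel which one it is by nudging them. Slide that tin across the counter, upright and without lifting it, to the middle of the round pick-up mat. Leave the three empty tins where they are, give or take a few centimetres from the nudging, and do not disturb the other things on the counter.

Things in the scene. Friction and masses are not known exactly. Their poses are not given: they have to be found in the camera images.
- tin_a: one of four closed round cake tins of plain steel that look alike: 110 mm across, 70 mm high, straight sides, loose and upright on the counter, too wide to grip. Three are empty (about 0.26 kg each); one, a different one each time, holds a cake that fits it closely and moves with it (about 0.7 kg together). Lids stay shut. Origin: centre of its underside, z up.
- tin_b: one of four closed round cake tins of plain steel that look alike: 110 mm across, 70 mm high, straight sides, loose and upright on the counter, too wide to grip. Three are empty (about 0.26 kg each); one, a different one each time, holds a cake that fits it closely and moves with it (about 0.7 kg together). Lids stay shut. Origin: centre of its underside, z up.
- tin_c: one of four closed round cake tins of plain steel that look alike: 110 mm across, 70 mm high, straight sides, loose and upright on the counter, too wide to grip. Three are empty (about 0.26 kg each); one, a different one each time, holds a cake that fits it closely and moves with it (about 0.7 kg together). Lids stay shut. Origin: centre of its underside, z up.
- tin_d: one of four closed round cake tins of plain steel that look alike: 110 mm across, 70 mm high, straight sides, loose and upright on the counter, too wide to grip. Three are empty (about 0.26 kg each); one, a different one each time, holds a cake that fits it closely and moves with it (about 0.7 kg together). Lids stay shut. Origin: centre of its underside, z up.
- mat: round black pick-up mat, 190 mm in diameter, let in flush with the counter, so that tins slide onto it without a step and with the same friction; fixed. It lies beyond (+x of) the row of tins, which runs across the counter along y with 25 mm or more between neighbours; the strip of counter at the mat, beyond the row, is free for sliding a tin sideways. Origin: its centre.
- table: the wooden counter all things stand on; its top is at z = 0. Fixed. The friction between it and the tins (which sets the force that slides a tin, for its weight) differs from time to time, but is the same for all four tins.
- jar: bystander, loose, not to be disturbed: small round amber glass jar with a steel lid, 42 mm in diameter, 85 mm high. Origin: centre of its underside.
- mug: bystander, loose, not to be disturbed: white mug, 76 mm in diameter, 88 mm high, its handle towards its own +y. Origin: centre of its underside.
- plate: bystander, loose, not to be disturbed: white plate 150 mm in diameter with a croissant on it, 50 mm high in all. Origin: centre of its underside.
- tongs: bystander, loose, not to be disturbed: steel pastry tongs lying flat along their own x, 205 mm long, 60 mm wide, 30 mm high. Origin: centre of its underside.
- sign: bystander, loose, not to be disturbed: small upright price card on a wooden foot, 50 x 90 mm on the counter, 80 mm high. Origin: centre of its underside.
- syrup: bystander, loose, not to be disturbed: round syrup bottle, 60 mm in diameter, 150 mm high. Origin: centre of its underside.
There are look-alikes about, which are no part of the job. What is shaped like the tin_c but turquoise is not meant.

How it is judged (in metres and radians):
At the end, for the whole second after the job is handed in: The tin with the cake (known by its weight: it presses on the counter with more than 4.4 N) stands upright and at rest with its centre within 35 mm of the mat's centre, and each of the three empty tins is within 60 mm of where it stood at the start (((contact force between tin_a and table above 4.4 N and horizontal distance between tin_a and mat below 0.035 m and angle between tin_a's own z axis and vertical below 0.05 rad and linear speed of tin_a below 0.01 m/s and distance of each of tin_b, tin_c, tin_d from where it was at the start of the episode below 0.06 m) or (contact force between tin_b and table above 4.4 N and horizontal distance between tin_b and mat below 0.035 m and angle between tin_b's own z axis and vertical below 0.05 rad and linear speed of tin_b below 0.01 m/s and distance of each of tin_a, tin_c, tin_d from where it was at the start of the episode below 0.06 m) or (contact force between tin_c and table above 4.4 N and horizontal distance between tin_c and mat below 0.035 m and angle between tin_c's own z axis and vertical below 0.05 rad and linear speed of tin_c below 0.01 m/s and distance of each of tin_a, tin_b, tin_d from where it was at the start of the episode below 0.06 m) or (contact force between tin_d and table above 4.4 N and horizontal distance between tin_d and mat below 0.035 m and angle between tin_d's own z axis and vertical below 0.05 rad and linear speed of tin_d below 0.01 m/s and distance of each of tin_a, tin_b, tin_c from where it was at the start of the episode below 0.06 m))); the robot touches nothing.
It fails at once if a tin is tipped by more than about 14 degrees (angle between any of tin_a, tin_b, tin_c, tin_d's own z axis and vertical above 0.25 rad).
It fails at once if a tin is lifted more than 15 mm off the counter (height (world z) of any of tin_a, tin_b, tin_c, tin_d above 0.015 m).
It fails at once if a bystander (jar, mug, plate, tongs, price card, syrup) is pushed more than 30 mm or knocked over (distance of any of jar, mug, plate, tongs, sign, syrup from where it was at the start of the episode above 0.03 m or angle between any of jar, mug, plate, tongs, sign, syrup's own z axis and vertical above 0.4 rad).
It also fails if it takes over 69 s, if anything falls off the work surface, if the arm or the gripper's body presses on something with over 40 N, if the wrist force passes 120 N, or if a joint passes its speed limit or range.

### The arm

A 6-joint arm with a two-finger parallel gripper is mounted at the origin on the work surface. World frame = base frame: x ahead of the robot, y to its left, z up, the work surface at z = 0. Lengths are in mm, angles in rad, forces in N, time in s.
With the tool pointing down it reaches from about 400 to 925 mm from the base axis. Payload 12.5 kg.
Tool frame: the origin (TCP) lies where the fingers leave the gripper's body, on its centre line; the fingertips stand 78 mm ahead of it and the grasp point (between the pads) lies 59 mm ahead of it (env.tip_extent is the distance from the TCP to the fingertips, in mm); z points along the fingers, y is the direction in which the jaws open and shut (so a half turn about z gives the same grasp; the last joint's range is limited). The gripper opens to 95 mm and grips with 3 to 60 N. Pads are 20 mm wide; open, the fingers measure 119 mm over their backs; the gripper's body (75 mm by 180 mm) begins 59 mm behind the grasp point.
Start: joints at [1.062, 0.491, 1.559, -0, 1.092, -0.106], TCP at [244.979, 574.998, 292.261] pointing down, gripper open.
Joint ranges: [-3.1, 3.1], [-0.84, 2.19], [0.05, 2.79], [-1.13, 4.28], [0.06, 2.93], [-2.69, 2.69]. Speed limits (rad/s): [2.22, 2.22, 2.79, 3.14, 3.14, 3.14].

### API

Orientations are given as [roll, pitch, yaw] about the fixed x, y, z axes, in that order (R = Rz(yaw) Ry(pitch) Rx(roll)).
In Python, from cell import env gives the robot as it stands. The module is installed in compiled form; this text tells all that it offers.
- The arm moves only by the tool play_rows, never from a script. Its argument "targets" is a list of rows, each an object with "linear": the shift along the tool's x, y, z in mm, a list of three; "turn": the turn about the tool's z in rad. A call has 1 to 20 rows; each row is the pose to reach, as a shift and turn from the pose commanded when the call began, along the tool's axes at that moment; what a row does not reach only later rows make up. A row lasts 1/8 s, in which the tool goes at most 62.5 mm and 10.7 degrees, less where a joint would pass 70% of its speed; a pose out of reach is approached as far as the arm can. A call with a gripper value outside its range is refused whole. "hand" is the finger opening in mm, from 0 to 95.1, set as the call begins (left out, the last holds). The fingers move at their own pace and stop on an object; the grip force is fixed at half the most. Time passes only in rows, so rows that repeat a pose let the fingers close. It gives the time, the measured TCP pose, the force and the opening at its end, in the units of the state.
- env.state(): the state, without advancing time (a new reading comes with each control period).
- env.read_camera(name): name is "side" or "top"; returns (picture, depth): 480x640x3 uint8, red, green, blue; 480x640 float32, mm along the optical axis (not along the pixel's ray), 0 where there is no reading.
- env.camera_params(name): a dict with "fx", "fy", "cx", "cy" (pixels), "R" (3x3) and "t" (3): a world point X has camera coordinates R X + t. Camera axes: x right, y down, z forward; pixel columns grow to the right and rows downward; lengths in mm; the calibration is good to about 2 mm. A picture is of the moment at which its call begins. camera_params takes no time and is no camera call.
- env.job_done(): hands the job in, once; it reports no verdict.
The state is a dict: "t": time; "joints": joint angles; "qvel": joint speeds; "tau": joint torques, N m; "eef_pos": TCP position; "tcp_rot": TCP orientation; "ft_force": force on the tool from outside, world axes, zero at the start; "moment": the same for the moment, N m; "opening": opening from 0.0 (shut) to 1.0 (fully open).
Only numpy, scipy, OpenCV 4.12 (cv2) and the standard library are available. Lean on these libraries where they do the work, as an engineer would, in place of code of your own. Each camera call takes 0.05 s, during which the arm holds its last target.

## Working session

There is one attempt and no reset: what is moved stays moved. The work goes in short steps, Python scripts to look and compute and a tool call to move; the robot and the scene stay as the last step left them, time stands still between calls to the robot, and variables do not carry over. Pictures are saved under pics/ and viewed, and the job is handed in when it is done.

Besides the shell and the picture viewer there is one more tool, called after "Request:" by a JSON object that holds its "api" and its "payload". play_rows: Moves the arm, as the interface text tells. Its arguments: {"type":"object","properties":{"targets":{"type":"array","items":{"type":"object","properties":{"linear":{"type":"array","items":{"type":"number"}},"turn":{"type":"number"}}}},"hand":{"type":"number"}},"required":["targets"]}

```bash
mkdir -p pics
cat > h.py <<'E'
import numpy as np,cv2
from cell import env
def snap(n,tag):
    im,d=env.read_camera(n); cv2.imwrite(f'pics/{tag}.png',im[:,:,::-1]); np.savez(f'pics/{tag}.npz',im=im,d=d); return im,d
def world(n,d):
    p=env.camera_params(n); v,u=np.mgrid[0:480,0:640]
    c=np.stack([(u-p['cx'])/p['fx']*d,(v-p['cy'])/p['fy']*d,d],-1)
    return (c-np.array(p['t']))@np.array(p['R'])
E
python3 - <<'E'
from h import *
snap('top','top0');snap('side','side0');s=env.state();print({k:np.round(v,3) for k,v in s.items()},env.tip_extent)
E
```

```text
{'t': np.float64(0.1), 'joints': array([ 1.062,  0.492,  1.559, -0.   ,  1.092, -0.106]), 'qvel': array([ 0.001, -0.001, -0.001, -0.   ,  0.002, -0.002]), 'tau': array([ 3.0000e-03, -6.1363e+01, -2.5861e+01,  6.9000e-02,  4.7000e-02,
       -0.0000e+00]), 'eef_pos': array([244.892, 574.879, 291.701]), 'tcp_rot': array([-3.141, -0.   ,  2.739]), 'ft_force': array([ 0.365, -0.204,  1.038]), 'moment': array([-0.019, -0.057, -0.024]), 'opening': np.float64(1.002)} 77.60000000000001
```

View pics/top0.png

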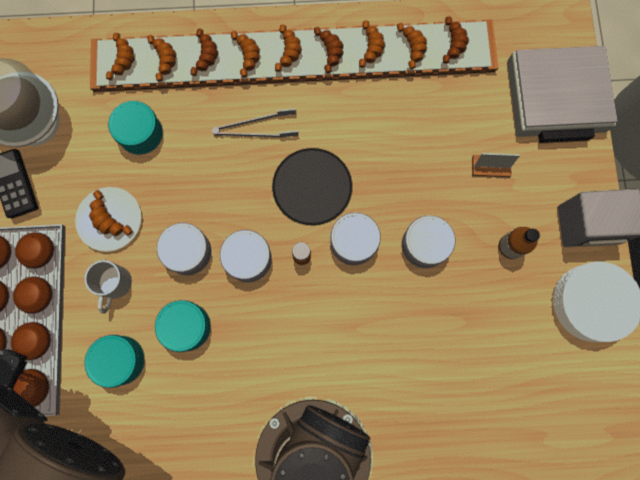

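View pics/side0.png

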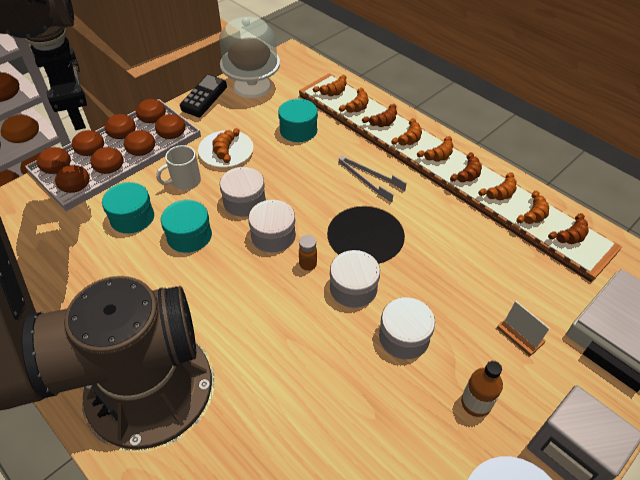

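Top view: the four steel tins are at about (183,249), (246,256), (355,238) and (429,241). The three turquoise ones, at (134,124), (181,326) and (113,361), are look-alikes and not meant. The mat is at (312,186) and the jar at (301,254). Next I'll measure them.

Run:
```python
from h import *
f=np.load('pics/top0.npz');W=world('top',f['d']);im=f['im'].astype(int)
# lids
z=W[...,2]
def fit(mask,seed,name):
    n,l,st,c=cv2.connectedComponentsWithStats(mask.astype(np.uint8))
    k=l[seed[1],seed[0]]
    if k==0: print(name,'none',W[seed[1],seed[0]]);return
    P=W[l==k]; (cx,cy),r=cv2.minEnclosingCircle(P[:,:2].astype(np.float32))
    print(name,'mean',P.mean(0).round(1),'circ',round(cx,1),round(cy,1),'r',round(r,1),'bbox',P.min(0).round(),P.max(0).round(),len(P))
lid=(z>62)&(z<80)
for n,s in dict(t1=(183,249),t2=(246,256),t3=(355,238),t4=(429,241),turq=(134,120)).items(): fit(lid,s,n)
fit((im.sum(2)<150)&(abs(z)<8),(312,186),'mat')
for n,s in dict(jar=(301,247),mug=(103,270),plate=(108,220),sign=(505,161),syrup=(530,236),tongs=(290,136),tongs2=(216,131)).items(): fit((z>8),s,n)
fit((z>75),(301,247),'jartop')
i=cv2.imread('pics/top0.png')[170:300,140:470];cv2.imwrite('pics/crop0.png',cv2.resize(i,None,fx=2.4,fy=2.4))
```

```text
t1 mean [461.5 262.3  67.7] circ 461.8 262.5 r 55.4 bbox [407. 207.  62.] [517. 317.  76.] 1901
t2 mean [438.4 124.6  67.7] circ 439.2 124.8 r 55.1 bbox [384.  71.  62.] [494. 179.  77.] 1921
t3 mean [ 464.8 -119.2   68. ] circ 465.6 -119.4 r 55.2 bbox [ 411. -174.   62.] [520. -65.  78.] 1878
t4 mean [ 449.8 -282.3   68.2] circ 450.5 -282.7 r 55.1 bbox [ 396. -337.   62.] [ 505. -228.   78.] 1905
turq mean [754.7 372.8  67.3] circ 754.9 373.3 r 56.3 bbox [700. 319.  62.] [810. 427.  76.] 1663
mat none [604.43893174 -30.60415725  -2.44521718]
jar mean [4.319e+02 4.000e-01 8.060e+01] circ 343.3 -6.4 r 112.7 bbox [231. -20.   8.] [ 455.   21. 1374.] 340
mug mean [392.8 426.5  62.4] circ 323.6 222.4 r 259.0 bbox [231. -20.   8.] [ 444.  466. 1374.] 1168
plate mean [541.1 438.8  33.9] circ 408.5 243.6 r 317.3 bbox [231. -20.   8.] [ 622.  518. 1374.] 2358
sign mean [ 624.  -451.3   37.9] circ 430.9 -258.1 r 310.9 bbox [ 231. -499.    8.] [ 657.  -20. 1374.] 855
syrup mean [ 429.  -463.9  102.1] circ 341.4 -257.8 r 262.3 bbox [ 231. -505.    9.] [ 464.  -20. 1374.] 967
tongs none [727.54113445  15.52683104   6.62734007]
tongs2 mean [748.3  85.6  28.4] circ 506.6 54.9 r 285.2 bbox [231. -20.   8.] [ 787.  200. 1374.] 456
jartop mean [435.3   0.9  94.4] circ 343.3 -6.4 r 112.7 bbox [231. -20.  77.] [ 455.   19. 1374.] 246
```

```bash
python3 -c "
from h import *
print(env.camera_params('top'))"
```

```text
{'fx': 604.4763653148145, 'fy': 604.4763653148145, 'cx': 314.204901064987, 'cy': 225.0791055319033, 'R': array([[-0.05126336, -0.99868278, -0.00218326],
       [-0.97871893,  0.05067331, -0.19885038],
       [ 0.19869909, -0.00805694, -0.98002743]]), 't': array([  -4.77436457,  500.6408665 , 1300.30624082])}
```

View pics/crop0.png

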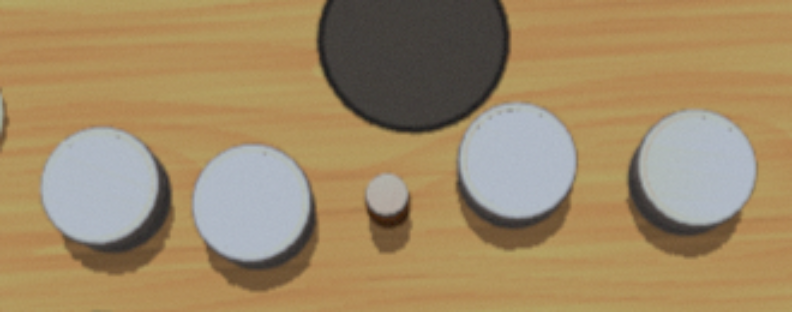

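Run:
```python
from h import *
f=np.load('pics/top0.npz');im=f['im'].astype(int);W=world('top',f['d']);z=W[...,2]
m=(im.max(2)<95)&(abs(z)<12);n,l,st,c=cv2.connectedComponentsWithStats(m.astype(np.uint8));k=l[186,312];P=W[l==k]
print(st[k],P.mean(0),P.min(0),P.max(0),cv2.minEnclosingCircle(P[:,:2].astype(np.float32)))
for n,(u,v),r in [('jar',(301,247),12),('mug',(103,272),30),('turq2',(181,326),30),('turq3',(113,361),32),('sign',(495,165),30),('tongs',(255,128),45)]:
    s=W[v-r:v+r,u-r:u+r].reshape(-1,3);s=s[(s[:,2]>12)&(s[:,2]<100)];print(n,np.percentile(s,[1,99],axis=0).round(),s[s[:,2]>60].mean(0).round())
```

```text
[ 272  148   80   77 4810] [ 6.03627619e+02 -2.99151480e+01 -4.05685996e-01] [ 511.03185305 -122.88069511   -9.78889664] [698.48149491  63.50195622  11.55826202] ((604.1854248046875, -29.535844802856445), 94.33946990966797)
jar [[422. -18.  47.]
 [455.  20.  90.]] [438.   1.  84.]
mug [[357. 390.  12.]
 [492. 485.  91.]] [398. 429.  78.]
turq2 [[240. 214.  18.]
 [343. 318.  74.]] [292. 266.  68.]
turq3 [[175. 361.  16.]
 [277. 465.  73.]] [226. 414.  68.]
sign [[ 604. -523.   12.]
 [ 697. -411.   82.]] [ 632. -455.   72.]
tongs [[726.  -2.  12.]
 [868. 199.  33.]] [nan nan nan]<stdin>:6: RuntimeWarning: Mean of empty slice.
  ret = um.true_divide(
```

```bash
cat >> h.py <<'E'
def go(x,y,z,yaw,s=None):
    s=s or env.state();p=np.array(s['eef_pos']);w=s['tcp_rot'][2]
    X=np.array([np.cos(w),np.sin(w)]);Y=np.array([np.sin(w),-np.cos(w)])
    d=np.array([x,y])-p[:2];a=(w-yaw+np.pi)%(2*np.pi)-np.pi
    print('pos',p.round(1),'rot',np.round(s['tcp_rot'],3),'-> linear',(d@X).round(1),(d@Y).round(1),(p[2]-z).round(1),'turn',round(a,3))
E
python3 -c "
from h import *
go(386,262,105,np.pi)"
```

```text
pos [244.9 574.9 291.7] rot [-3.141 -0.     2.739] -> linear -252.5 -232.5 186.7 turn -0.403
```

Request:
{"api": "play_rows", "payload": {"hand": 60, "targets": [{"linear": [-252, -232, 0], "turn": -0.403}, {"linear": [-252, -232, 0], "turn": -0.403}, {"linear": [-252, -232, 0], "turn": -0.403}, {"linear": [-252, -232, 0], "turn": -0.403}, {"linear": [-252, -232, 0], "turn": -0.403}, {"linear": [-252, -232, 0], "turn": -0.403}, {"linear": [-252, -232, 0], "turn": -0.403}, {"linear": [-252, -232, 0], "turn": -0.403}, {"linear": [-252, -232, 90], "turn": -0.403}, {"linear": [-252, -232, 140], "turn": -0.403}, {"linear": [-252, -232, 190], "turn": -0.403}, {"linear": [-252, -232, 190], "turn": -0.403}, {"linear": [-252, -232, 190], "turn": -0.403}, {"linear": [-252, -232, 190], "turn": -0.403}]}}

```text
t: 1.85
eef_pos: [386.6, 263.5, 104.7]
tcp_rot: [3.14, 0.004, -3.141]
ft_force: [-0.3, 0.8, 0.6]
opening: 0.634
```

Request:
{"api": "play_rows", "payload": {"targets": [{"linear": [-2, 0, 0], "turn": 0}, {"linear": [-4, 0, 0], "turn": 0}, {"linear": [-6, 0, 0], "turn": 0}, {"linear": [-8, 0, 0], "turn": 0}, {"linear": [-10, 0, 0], "turn": 0}, {"linear": [-12, 0, 0], "turn": 0}, {"linear": [-14, 0, 0], "turn": 0}]}}

```text
t: 2.72
eef_pos: [400.0, 262.8, 102.2]
tcp_rot: [3.142, -0.0, -3.141]
ft_force: [-1.2, -0.2, 0.9]
opening: 0.63
```

Request:
{"api": "play_rows", "payload": {"targets": [{"linear": [-2, 0, 0], "turn": 0}, {"linear": [-4, 0, 0], "turn": 0}, {"linear": [-6, 0, 0], "turn": 0}, {"linear": [-8, 0, 0], "turn": 0}]}}

```text
t: 3.22
eef_pos: [407.0, 262.7, 102.2]
tcp_rot: [-3.141, -0.002, -3.141]
ft_force: [-8.4, 2.9, 6.1]
opening: 0.632
```

Request:
{"api": "play_rows", "payload": {"targets": [{"linear": [-2, 0, 0], "turn": 0}, {"linear": [-4, 0, 0], "turn": 0}]}}

```text
t: 3.48
eef_pos: [410.7, 262.7, 102.2]
tcp_rot: [-3.141, -0.003, -3.141]
ft_force: [-7.8, 1.7, 4.6]
opening: 0.631
```

Request:
{"api": "play_rows", "payload": {"targets": [{"linear": [-2, 0, 0], "turn": 0}]}}

```text
t: 3.6
eef_pos: [412.7, 262.7, 102.2]
tcp_rot: [-3.141, -0.003, -3.141]
ft_force: [-6.6, 2.2, 5.0]
opening: 0.632
```

Request:
{"api": "play_rows", "payload": {"targets": [{"linear": [-2, 0, 0], "turn": 0}]}}

```text
t: 3.72
eef_pos: [414.5, 262.6, 102.2]
tcp_rot: [-3.141, -0.003, -3.141]
ft_force: [-9.0, 1.6, 6.0]
opening: 0.635
```

Request:
{"api": "play_rows", "payload": {"targets": [{"linear": [-2, 0, 0], "turn": 0}]}}

```text
t: 3.85
eef_pos: [416.4, 262.5, 102.1]
tcp_rot: [-3.14, -0.004, -3.141]
ft_force: [-8.8, 0.5, 6.2]
opening: 0.632
```

Request:
{"api": "play_rows", "payload": {"targets": [{"linear": [-2, 0, 0], "turn": 0}]}}

```text
t: 3.98
eef_pos: [418.3, 262.4, 102.2]
tcp_rot: [-3.14, -0.004, -3.141]
ft_force: [-9.2, -0.5, 6.2]
opening: 0.625
```

Request:
{"api": "play_rows", "payload": {"targets": [{"linear": [-2, 0, 0], "turn": 0}]}}

```text
t: 4.1
eef_pos: [420.3, 262.4, 102.1]
tcp_rot: [-3.14, -0.004, -3.141]
ft_force: [-10.0, 0.1, 6.1]
opening: 0.634
```

```bash
cat >> h.py <<'E'
def tin(d,x,y,cam='top',r=60):
    W=world(cam,d);m=(abs(W[...,2]-70)<14)&(np.hypot(W[...,0]-x,W[...,1]-y)<r);P=W[m]
    A=np.c_[P[:,:2]-P[:,:2].mean(0),np.ones(len(P))];k=np.linalg.lstsq(A,P[:,2],rcond=None)[0]
    c,rr=cv2.minEnclosingCircle(P[:,:2].astype(np.float32));print('tin',np.round(c,1),round(rr,1),'mean',P.mean(0).round(1),'slope',k[:2].round(3),len(P))
E
python3 - <<'E'
from h import *
print(env.state()['ft_force'],env.state()['t'])
im,d=snap('side','s1');tin(d,475,262,'side');im,d=snap('top','t1');tin(d,475,262)
tin(np.load('pics/side0.npz')['d'],462,262,'side')
i=cv2.imread('pics/s1.png')[60:340,100:420];cv2.imwrite('pics/s1c.png',cv2.resize(i,None,fx=2,fy=2))
E
```

```text
[-9.96127309  0.09423229  6.10725655] 4.1
tin [474.6 262.1] 59.2 mean [501.9 248.1  68.4] slope [0.038 0.049] 372
tin [495.6 236.8] 41.7 mean [495.6 230.   67.3] slope [-0.001  0.013] 431
tin [464.2 262.4] 57.7 mean [462.2 258.6  68.5] slope [0.022 0.029] 1232
```

View pics/s1c.png

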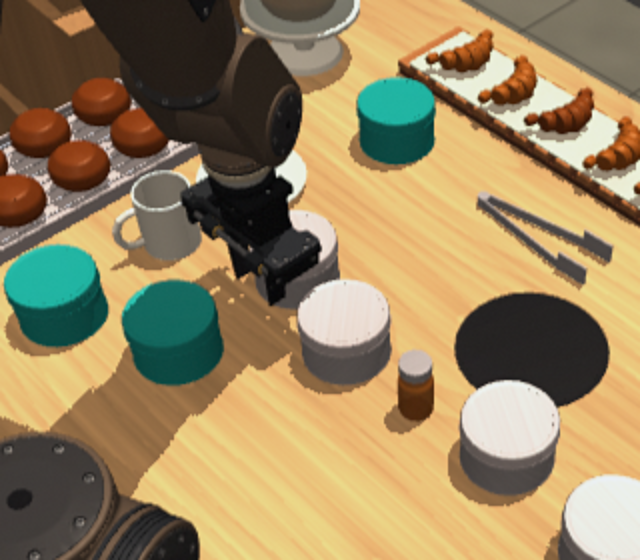

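Request:
{"api": "play_rows", "payload": {"targets": [{"linear": [15, 0, 0], "turn": 0}, {"linear": [30, 0, 0], "turn": 0}, {"linear": [30, 0, -40], "turn": 0}, {"linear": [30, 0, -80], "turn": 0}, {"linear": [41, -40, -80], "turn": 0.2}, {"linear": [41, -84, -80], "turn": 0.4}, {"linear": [41, -84, -80], "turn": 0.6}, {"linear": [41, -84, -80], "turn": 0.75}, {"linear": [41, -84, -80], "turn": 0.75}, {"linear": [41, -84, -40], "turn": 0.75}, {"linear": [41, -84, 0], "turn": 0.75}, {"linear": [41, -84, 0], "turn": 0.75}, {"linear": [41, -84, 0], "turn": 0.75}, {"linear": [41, -84, 0], "turn": 0.75}]}}

```text
t: 5.95
eef_pos: [381.2, 179.0, 103.5]
tcp_rot: [3.14, 0.001, 2.393]
ft_force: [-0.1, -0.1, -0.5]
opening: 0.63
```

```bash
python3 -c "
from h import *
s=env.state();print(s['ft_force'])
go(438-.731*62,125+.682*62,102,2.39)"
```

```text
[-0.14077149 -0.14890744 -0.54155862]
pos [381.2 179.  103.5] rot [3.140e+00 1.000e-03 2.393e+00] -> linear -16.4 -0.8 1.5 turn 0.003
```

Request:
{"api": "play_rows", "payload": {"targets": [{"linear": [-4, -0.8, 0], "turn": 0}, {"linear": [-8, -0.8, 0], "turn": 0}, {"linear": [-12, -0.8, 0], "turn": 0}, {"linear": [-16, -0.8, 0], "turn": 0}, {"linear": [-18, -0.8, 0], "turn": 0}, {"linear": [-20, -0.8, 0], "turn": 0}, {"linear": [-22, -0.8, 0], "turn": 0}, {"linear": [-24, -0.8, 0], "turn": 0}, {"linear": [-26, -0.8, 0], "turn": 0}]}}

```text
t: 7.08
eef_pos: [399.4, 160.5, 102.2]
tcp_rot: [3.142, -0.0, 2.392]
ft_force: [-0.6, 2.1, 0.1]
opening: 0.632
```

Request:
{"api": "play_rows", "payload": {"targets": [{"linear": [-2, 0, 0], "turn": 0}, {"linear": [-4, 0, 0], "turn": 0}]}}

```text
t: 7.32
eef_pos: [402.4, 157.7, 102.2]
tcp_rot: [3.142, -0.0, 2.392]
ft_force: [-0.5, 0.3, 0.3]
opening: 0.631
```

Request:
{"api": "play_rows", "payload": {"targets": [{"linear": [-2, 0, 0], "turn": 0}]}}

```text
t: 7.45
eef_pos: [403.9, 156.3, 102.2]
tcp_rot: [3.141, -0.0, 2.392]
ft_force: [-0.4, 1.4, -0.4]
opening: 0.63
```

Request:
{"api": "play_rows", "payload": {"targets": [{"linear": [-2, 0, 0], "turn": 0}]}}

```text
t: 7.58
eef_pos: [405.3, 155.0, 102.2]
tcp_rot: [3.142, -0.0, 2.392]
ft_force: [-0.4, 1.6, -0.1]
opening: 0.628
```

Request:
{"api": "play_rows", "payload": {"targets": [{"linear": [-2, 0, 0], "turn": 0}]}}

```text
t: 7.7
eef_pos: [406.8, 153.6, 102.2]
tcp_rot: [3.141, -0.0, 2.392]
ft_force: [-1.2, 1.6, -0.0]
opening: 0.629
```

Request:
{"api": "play_rows", "payload": {"targets": [{"linear": [-2, 0, 0], "turn": 0}]}}

```text
t: 7.82
eef_pos: [408.2, 152.2, 102.2]
tcp_rot: [-3.141, -0.0, 2.392]
ft_force: [-1.4, 1.6, -0.2]
opening: 0.633
```

Request:
{"api": "play_rows", "payload": {"targets": [{"linear": [12, 0, 0], "turn": 0}, {"linear": [25, 0, 0], "turn": 0}, {"linear": [25, 0, -40], "turn": 0}, {"linear": [25, 0, -80], "turn": 0}, {"linear": [25, 0, -80], "turn": 0}]}}

```text
t: 8.45
eef_pos: [389.8, 170.1, 184.3]
tcp_rot: [3.138, 0.002, 2.393]
ft_force: [-0.3, 0.4, -0.5]
opening: 0.631
```

```bash
python3 -c "
from h import *
go(396,262,94,np.pi)"
```

```text
pos [389.8 170.1 184.3] rot [3.138e+00 2.000e-03 2.393e+00] -> linear 58.0 71.5 90.3 turn -0.749
```

Request:
{"api": "play_rows", "payload": {"targets": [{"linear": [29, 36, 0], "turn": -0.19}, {"linear": [58, 71.5, 0], "turn": -0.38}, {"linear": [58, 71.5, 0], "turn": -0.57}, {"linear": [58, 71.5, 0], "turn": -0.75}, {"linear": [58, 71.5, 0], "turn": -0.75}, {"linear": [58, 71.5, 45], "turn": -0.75}, {"linear": [58, 71.5, 88], "turn": -0.75}, {"linear": [58, 71.5, 88], "turn": -0.75}, {"linear": [58, 71.5, 88], "turn": -0.75}]}}

```text
t: 9.57
eef_pos: [396.3, 261.3, 95.0]
tcp_rot: [3.141, 0.0, 3.14]
ft_force: [-0.1, 1.0, 0.8]
opening: 0.633
```

Run:
```python
from h import *
im,d=snap('side','s2');tin(d,475,262,'side');tin(d,446,118,'side')
im,d=snap('top','t2');tin(d,475,262);tin(d,446,118)
go(548,262,94,np.pi)
```

```text
tin [477.5 261.2] 56.3 mean [495.2 253.7  68.8] slope [0.027 0.026] 689
tin [450.  112.6] 56.7 mean [446.6 109.6  68.8] slope [0.025 0.016] 1385
tin [478.2 258.7] 55.5 mean [490.7 241.6  67.4] slope [ 0.016 -0.002] 870
tin [447.  111.6] 55.4 mean [446.1 111.8  67.5] slope [ 0.006 -0.002] 1942
pos [396.6 261.5  95.6] rot [3.141e+00 2.000e-03 3.141e+00] -> linear -151.4 0.7 1.6 turn -0.001
```

Request:
{"api": "play_rows", "payload": {"targets": [{"linear": [-6, 0.5, 0], "turn": 0}, {"linear": [-12, 0.5, 0], "turn": 0}, {"linear": [-16, 0.5, 0], "turn": 0}, {"linear": [-20, 0.5, 0], "turn": 0}, {"linear": [-23, 0.5, 0], "turn": 0}, {"linear": [-26, 0.5, 0], "turn": 0}, {"linear": [-29, 0.5, 0], "turn": 0}, {"linear": [-32, 0.5, 0], "turn": 0}, {"linear": [-35, 0.5, 0], "turn": 0}, {"linear": [-38, 0.5, 0], "turn": 0}]}}

```text
t: 10.92
eef_pos: [432.6, 261.4, 94.1]
tcp_rot: [-3.14, -0.004, -3.141]
ft_force: [-8.8, 0.8, 5.8]
opening: 0.627
```

Request:
{"api": "play_rows", "payload": {"targets": [{"linear": [-4, 0, 0], "turn": 0}, {"linear": [-8, 0, 0], "turn": 0}, {"linear": [-12, 0, 0], "turn": 0}]}}

```text
t: 11.3
eef_pos: [444.5, 261.4, 94.1]
tcp_rot: [-3.14, -0.004, -3.141]
ft_force: [-10.9, -0.1, 5.3]
opening: 0.626
```

Run:
```python
from h import *
im,d=snap('side','s3');tin(d,502,262,'side')
im,d=snap('top','t3');tin(d,502,262)
go(548,262,94,np.pi)
```

```text
tin [501.4 261.7] 59.4 mean [529.3 251.4  68.9] slope [0.049 0.025] 345
tin [521.1 231.9] 41.2 mean [519.3 226.9  67.5] slope [ 0.032 -0.043] 381
pos [445.1 261.4  94.1] rot [-3.141e+00 -3.000e-03 -3.141e+00] -> linear -102.9 0.6 0.1 turn 0.0
```

Request:
{"api": "play_rows", "payload": {"targets": [{"linear": [-6, 0.5, 0], "turn": 0}, {"linear": [-12, 0.5, 0], "turn": 0}, {"linear": [-18, 0.5, 0], "turn": 0}, {"linear": [-24, 0.5, 0], "turn": 0}, {"linear": [-30, 0.5, 0], "turn": 0}, {"linear": [-36, 0.5, 0], "turn": 0}, {"linear": [-42, 0.5, 0], "turn": 0}, {"linear": [-48, 0.5, 0], "turn": 0}, {"linear": [-54, 0.5, 0], "turn": 0}, {"linear": [-60, 0.5, 0], "turn": 0}, {"linear": [-66, 0.5, 0], "turn": 0}, {"linear": [-72, 0.5, 0], "turn": 0}, {"linear": [-78, 0.5, 0], "turn": 0}, {"linear": [-84, 0.5, 0], "turn": 0}, {"linear": [-90, 0.5, 0], "turn": 0}, {"linear": [-94, 0.5, 0], "turn": 0}, {"linear": [-98, 0.5, 0], "turn": 0}, {"linear": [-101, 0.5, 0], "turn": 0}, {"linear": [-102, 0.5, 0], "turn": 0}, {"linear": [-102, 0.5, 0], "turn": 0}]}}

```text
t: 13.9
eef_pos: [546.6, 262.1, 94.0]
tcp_rot: [-3.141, -0.004, -3.141]
ft_force: [-8.2, -0.3, 5.1]
opening: 0.629
```

Request:
{"api": "play_rows", "payload": {"targets": [{"linear": [12, 0, 0], "turn": 0}, {"linear": [30, 0, 0], "turn": 0}, {"linear": [30, 0, -45], "turn": 0}, {"linear": [30, 0, -90], "turn": 0}, {"linear": [20, 30, -90], "turn": 0.18}, {"linear": [0, 60, -90], "turn": 0.36}, {"linear": [0, 84, -90], "turn": 0.54}, {"linear": [-30, 84, -90], "turn": 0.72}, {"linear": [-56, 84, -90], "turn": 0.9}, {"linear": [-56, 84, -90], "turn": 1.08}, {"linear": [-56, 84, -90], "turn": 1.26}, {"linear": [-56, 84, -90], "turn": 1.44}, {"linear": [-56, 84, -90], "turn": 1.571}, {"linear": [-56, 84, -90], "turn": 1.571}, {"linear": [-56, 84, -90], "turn": 1.571}]}}

```text
t: 15.78
eef_pos: [603.9, 346.2, 184.1]
tcp_rot: [-3.142, -0.0, 1.574]
ft_force: [-0.5, -0.5, 0.8]
opening: 0.63
```

Run:
```python
from h import *
im,d=snap('side','s4');tin(d,604,262,'side')
im,d=snap('top','t4');tin(d,604,262);tin(d,446,112)
go(604,342,94,np.pi/2)
```

```text
tin [604.4 260.7] 58.1 mean [600.1 256.3  68.7] slope [0.024 0.027] 1105
tin [601.  259.8] 56.0 mean [599.3 259.1  67.2] slope [0.007 0.006] 1861
tin [447.2 111.6] 55.4 mean [446.3 111.2  67.5] slope [0.007 0.003] 1964
pos [604.  346.2 184.2] rot [-3.142 -0.     1.573] -> linear -4.2 -0.0 90.2 turn 0.002
```

View pics/s4.png

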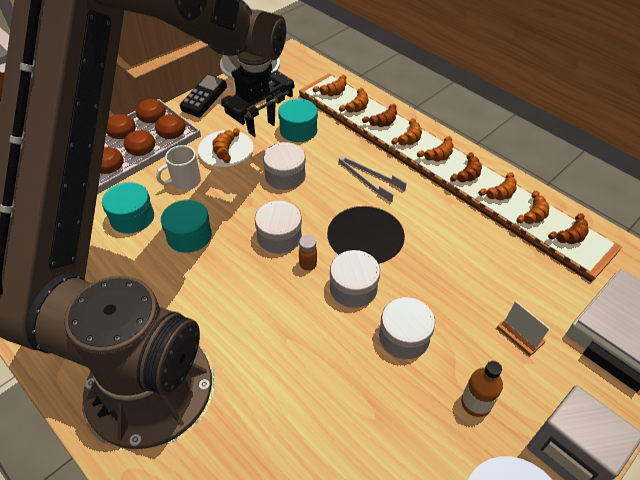

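Request:
{"api": "play_rows", "payload": {"targets": [{"linear": [-5, -1.5, 45], "turn": 0}, {"linear": [-5, -1.5, 90], "turn": 0}, {"linear": [-5, -1.5, 90], "turn": 0}, {"linear": [-10, -1.5, 90], "turn": 0}, {"linear": [-16, -1.5, 90], "turn": 0}, {"linear": [-22, -1.5, 90], "turn": 0}, {"linear": [-26, -1.5, 90], "turn": 0}, {"linear": [-30, -1.5, 90], "turn": 0}, {"linear": [-34, -1.5, 90], "turn": 0}, {"linear": [-38, -1.5, 90], "turn": 0}, {"linear": [-44, -1.5, 90], "turn": 0}, {"linear": [-50, -1.5, 90], "turn": 0}, {"linear": [-56, -1.5, 90], "turn": 0}, {"linear": [-62, -1.5, 90], "turn": 0}]}}

```text
t: 17.62
eef_pos: [603.0, 285.0, 95.0]
tcp_rot: [3.14, -0.002, 1.571]
ft_force: [0.4, 7.2, 3.3]
opening: 0.632
```

Request:
{"api": "play_rows", "payload": {"targets": [{"linear": [-7, 0, 0], "turn": 0}, {"linear": [-14, 0, 0], "turn": 0}, {"linear": [-21, 0, 0], "turn": 0}, {"linear": [-28, 0, 0], "turn": 0}, {"linear": [-35, 0, 0], "turn": 0}, {"linear": [-42, 0, 0], "turn": 0}, {"linear": [-49, 0, 0], "turn": 0}, {"linear": [-56, 0, 0], "turn": 0}, {"linear": [-63, 0, 0], "turn": 0}, {"linear": [-70, 0, 0], "turn": 0}, {"linear": [-77, 0, 0], "turn": 0}, {"linear": [-84, 0, 0], "turn": 0}, {"linear": [-91, 0, 0], "turn": 0}, {"linear": [-98, 0, 0], "turn": 0}, {"linear": [-105, 0, 0], "turn": 0}, {"linear": [-112, 0, 0], "turn": 0}]}}

```text
t: 19.62
eef_pos: [603.0, 172.9, 94.9]
tcp_rot: [3.14, -0.001, 1.571]
ft_force: [-0.3, 6.8, 3.4]
opening: 0.631
```

Run:
```python
from h import *
im,d=snap('side','s5')
s=env.state();tin(d,s['eef_pos'][0],s['eef_pos'][1]-56,'side')
go(604,26.5,94,np.pi/2)
```

```text
tin [602.6 117.6] 58.6 mean [599.3 111.7  68.7] slope [0.028 0.025] 1263
pos [603.  172.1  94.9] rot [ 3.140e+00 -1.000e-03  1.571e+00] -> linear -145.6 1.1 0.9 turn -0.0
```

View pics/s5.png

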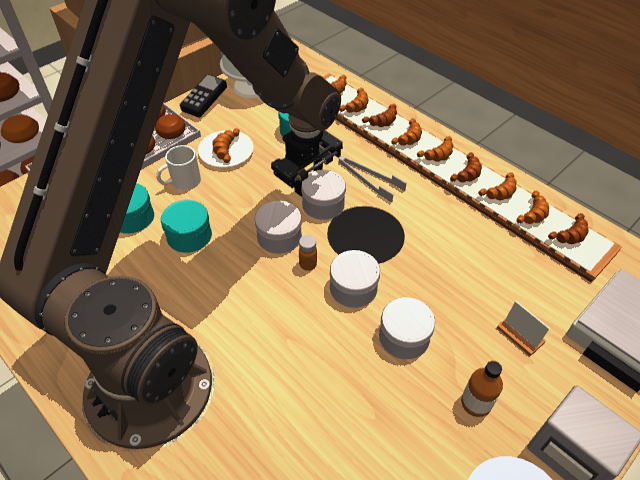

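The tin, at pixel (323,193), is still seated between the fingers and upright, so I'll keep going.

Request:
{"api": "play_rows", "payload": {"targets": [{"linear": [-8, 0, 0], "turn": 0}, {"linear": [-16, 0, 0], "turn": 0}, {"linear": [-24, 0, 0], "turn": 0}, {"linear": [-32, 0, 0], "turn": 0}, {"linear": [-40, 0, 0], "turn": 0}, {"linear": [-48, 0, 0], "turn": 0}, {"linear": [-56, 0, 0], "turn": 0}, {"linear": [-64, 0, 0], "turn": 0}, {"linear": [-72, 0, 0], "turn": 0}, {"linear": [-80, 0, 0], "turn": 0}, {"linear": [-88, 0, 0], "turn": 0}, {"linear": [-96, 0, 0], "turn": 0}, {"linear": [-104, 0, 0], "turn": 0}, {"linear": [-112, 0, 0], "turn": 0}, {"linear": [-120, 0, 0], "turn": 0}, {"linear": [-128, 0, 0], "turn": 0}, {"linear": [-135, 0, 0], "turn": 0}, {"linear": [-140, 0, 0], "turn": 0}, {"linear": [-144, 0, 0], "turn": 0}, {"linear": [-145, 0, 0], "turn": 0}]}}

```text
t: 22.18
eef_pos: [602.8, 27.8, 94.9]
tcp_rot: [3.14, -0.001, 1.571]
ft_force: [0.8, 9.4, 5.0]
opening: 0.63
```

Request:
{"api": "play_rows", "payload": {"targets": [{"linear": [0, 0, 0], "turn": 0}, {"linear": [12, 0, 0], "turn": 0}, {"linear": [35, 0, 0], "turn": 0}, {"linear": [35, 0, -45], "turn": 0}, {"linear": [35, 0, -90], "turn": 0}, {"linear": [80, 0, -130], "turn": 0}, {"linear": [130, 0, -130], "turn": 0}, {"linear": [180, 0, -130], "turn": 0}, {"linear": [230, 0, -130], "turn": 0}, {"linear": [230, 0, -130], "turn": 0}, {"linear": [230, 0, -130], "turn": 0}]}}

```text
t: 23.55
eef_pos: [602.3, 257.3, 224.0]
tcp_rot: [-3.141, 0.0, 1.572]
ft_force: [-0.5, 0.1, -0.7]
opening: 0.634
```

Run:
```python
from h import *
im,d=snap('top','t6');tin(d,604,-30);tin(d,446,112);tin(d,465,-119);tin(d,450,-283)
im,d=snap('side','s6');tin(d,604,-30,'side')
```

```text
tin [600.1 -31.1] 56.0 mean [598.4 -30.7  67.5] slope [ 0.007 -0.001] 1835
tin [447.5 111.4] 55.5 mean [446.2 111.3  67.5] slope [0.003 0.001] 1960
tin [ 465.  -119.2] 55.4 mean [ 464.2 -119.1   67.8] slope [ 0.005 -0.003] 1938
tin [ 450.2 -282. ] 55.5 mean [ 449.3 -281.6   68.1] slope [ 0.001 -0.005] 1953
tin [604.  -30.8] 57.3 mean [599.1 -33.1  69. ] slope [0.027 0.021] 1406
```

View pics/t6.png

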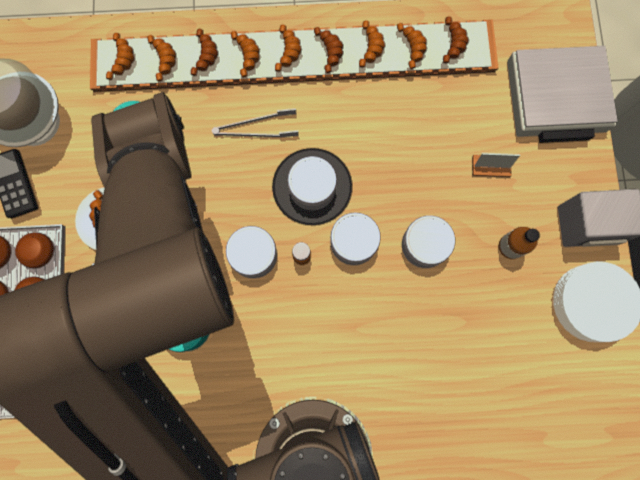

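```bash
python3 -c "
from cell import env
print(env.job_done(),env.state()['t'])"
```

```text
the job is handed in; nothing more can be done
the job is handed in; nothing more can be done
```

The tin with the cake is on the mat, and the job is handed in. I don't have a verdict, because handing in doesn't report one.

**Finding the cake:** I nudged the two left-most tins. The left-most one (largest y) took 7–10 N to slide, in two push directions. Its neighbour took about 2 N. As friction is the same for all four tins, the left-most one holds the cake. I didn't nudge the other two.

**Moving it:** I pushed it upright between the open fingers, first along +x and then along −y onto the mat.

**Last checks:**
- **Cake tin:** it stands upright at about (600–604, −31) mm, and the mat's centre is at (604, −30), so it is within about 5 mm of the centre. The top and side cameras differ by about 4 mm in x, well inside the 35 mm allowed.
- **Empty tins:** the nudged one moved about 16 mm; the other two stayed put.
- **Bystanders:** the jar, tongs, sign and syrup look unmoved. In the last top picture the arm hides the mug and part of the plate. The side pictures during the slide showed both in place.
- **Robot:** the arm was lifted clear, and the clock read about 24 s of the 69 s.

**Unexplained reading:** pushing the cake tin also gave an upward force of 3–6 N on the tool that the empty tin did not. It is probably friction between the fingers and the tin wall; the tin stayed upright and the identification holds with it allowed for.

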